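# Vent the air manifold with the spring coupler

### The job

Vent the small air manifold: take the slim vent coupler (the narrower of the two standing on the bench) with a light grip, push it squarely and gently onto the manifold's tilted nipple until it snaps, and keep pushing it down against the valve spring so that the valve is held well open. Finish while still gripping the coupler and holding it pressed; leave everything else on the bench where it is.

Things in the scene. Friction and masses are not known exactly. Their poses are not given: they have to be found in the camera images.
- coupler: Slim vent coupler, 106 mm tall, 0.12 to 0.20 kg, loose, upright on its open mouth. Origin at the centre of the mouth, z up its axis; round, so yaw means nothing. From the mouth up: steel sleeve 33-35 mm across to 34.5 mm; collar 40 mm across to 42 mm; grey barrel 26 mm across to 92 mm; brass silencer 18 mm across to 106 mm. Use 25 N grip or so; over 120 N (both fingers added) cracks it.
- coupler_grip (a point): The place to grip: on the coupler's axis, 63 mm above the mouth, in the grey plastic barrel (26 mm across, 42 to 92 mm above the mouth). With the fingertips 2 mm above the 40 mm collar the collar takes the push if the barrel slips.
- coupler_floor (a point): Flat floor inside the coupler, on its axis, 34.5 mm above the mouth. The hole below it: funnel 27 mm wide at the mouth, narrowing to 18 mm at 6 mm depth; then 18 mm bore, with a groove 23 mm wide from 9 to 23 mm depth.
- nipple: Fixed steel nipple, 40 mm long, on the manifold's sloping face, leaning 25 degrees from vertical towards the manifold's -x. Origin at the centre of its foot on the face, z outwards along it (the coupler's z must come to point the same way). From the face: flange 30 mm across to 6 mm; shank 16 mm across to 34 mm; taper to 9 mm at 40 mm. Coupler pressing on it with over 60 N damages it.
- nipple_balls (a point): On the nipple's axis, 25 mm from its foot: the level of three spring balls that stand 2.5 mm out of the shank. With the coupler's mouth about 21 mm from the foot they resist with 5 to 12 N, then give way, pull the coupler in and sit in its groove, snapped, once the mouth is about 14 mm from the foot. The mouth can go on to the flange, 6 mm from the foot.
- nipple_tip (a point): Tip of the nipple, on its axis, 40 mm from its foot. The brass valve pin, 6 mm across, sticks out 8 mm beyond it.
- valve (a joint): Travel of the sprung valve pin into the nipple, m: 0 closed, about 0.0075 when the coupler's mouth rests on the flange. The coupler's floor meets it when the mouth is 13.5 mm from the nipple's foot. Spring: 4 N at first touch, 1 N more per mm. It vents properly from 0.003 on and shuts when the coupler is not held down.
- manifold: Fixed air manifold that carries the nipple: aluminium block 120 (x) by 140 (y) mm, 60 mm high, with a grey sloping face 85 by 110 mm whose centre is at x -5, z 70 mm and whose upper (+x) edge reaches 88 mm; brass stubs stick out 22 mm at both sides. Origin at the centre of the underside; the face leans towards its -x.
- wide_coupler: Bystander: the wide coupler of the same make, 58 mm across its collar, 42 mm across its barrel, 90 mm tall, upright; does not fit. Origin under its centre.
- jar: Bystander: white plastic jar 52 mm across, 75 mm tall. Origin under its centre.
- tray: Bystander: white open tray 100 by 140 mm, 30 mm high. Origin under its centre.
- bottle: Bystander: clear bottle 64 mm across, 150 mm tall. Origin under its centre.
- driver: Bystander: screwdriver 170 mm long lying on the bench.
- tipbox: Bystander: pale box 80 by 120 mm, 55 mm high. Origin under its centre.
Mind the look-alikes: they are no part of the job. Leave any blue or brown look-alike of the coupler alone.

How it is judged:
By the outcome, as a careful person would: the job done as asked, in the order asked, and still so for the second after the job is handed in, while the arm keeps its last pose, push and grip.
It also fails if it takes over 38 s, if anything falls off the work surface, if the arm or the gripper's body presses on something with over 40 N, if the wrist force passes 120 N, or if a joint passes its speed limit or range.

### The arm

A 6-joint arm with a two-finger parallel gripper is mounted at the origin on the work surface. World frame = base frame: x ahead of the robot, y to its left, z up, the work surface at z = 0. Lengths are in m, angles in rad, forces in N, time in s.
With the tool pointing down it reaches from about 0.15 to 0.775 m from the base axis. Payload 6.1 kg.
Tool frame: the origin (TCP) lies between the finger pads; the fingertips stand bot.finger_overhang ahead of it and the grasp point (between the pads) lies 11 mm behind it (bot.finger_overhang is the distance from the TCP to the fingertips, in m); z points along the fingers, y is the line along which they close (so a half turn about z gives the same grasp; the last joint's range is limited). The gripper opens to 85 mm and grips with 20 to 120 N. Pads are 22 mm wide; open, the fingers measure 114 mm over their backs; the gripper's body (76 mm by 85 mm) begins 54 mm behind the grasp point. The pads swing forward as they close: fully open they stand 13 mm farther back than shut.
Start: joints at [1.164, 0.126, -0.04, 1.405, 0, 1.571], TCP at [0.208, 0.482, 0.239] pointing down, gripper open.
Joint ranges: [-2.72, 2.72], [-0.95, 1.95], [-1.27, 1.35], [-1.78, 2.02], [-1.46, 1.47], [-3.14, 3.14]. Speed limits (rad/s): [2.39, 2.39, 3.01, 3.14, 3.14, 3.14].

### API

Orientations are given as a unit quaternion [w, x, y, z].
In Python, from plant import bot gives the robot as it stands. The module is installed in compiled form; this text tells all that it offers. Calls block until the motion is done:
- bot.movep(position, orientation): joint-space move of the TCP to a pose.
- bot.line_to(position, max_speed=0.15, rot=None): straight line of the TCP; rot=None keeps the orientation; max_speed is the mean speed in m/s.
- bot.goto_joints(angles): joint-space move.
- bot.command_gripper(opening): finger opening in m; the grip force is fixed at half the most; returns when the fingers have stopped.
- bot.sleep(seconds).
- bot.inverse_kinematics(position, orientation): joint angles nearest the present ones, or None.
- bot.snapshot(name): name is "scene" or "top" or "wrist"; returns a dict with "image" (480x640x3 uint8, red, green, blue), "mtx" (3x3 intrinsics, pixels), "T" (4x4, takes a point from camera to world coordinates). Camera axes: x right, y down, z forward; pixel columns grow to the right and rows downward; lengths in m; the calibration is good to about 2 mm. A picture is of the moment at which its call begins. There is no depth.
A pose or a line that the arm cannot do raises bot.PlanningError and nothing moves.
- bot.hand_in(): hands the job in; it is judged then, once.
Readings, each from a call of its own:
- bot.current_clock(): time.
- bot.current_joints(): joint angles.
- bot.current_joint_vel(): joint speeds.
- bot.current_joint_efforts(): joint torques, N m.
- bot.current_position(): TCP position.
- bot.current_tool_rot(): TCP orientation.
- bot.current_contact_force(): force on the tool from outside, world axes, zero at the start.
- bot.current_torque(): the same for the moment, N m.
- bot.current_width(): finger opening in m.
- bot.current_grip_force(): force on a finger pad.
Only numpy, scipy, OpenCV 4.12 (cv2) and the standard library are available. Lean on these libraries where they do the work, as an engineer would, in place of code of your own. Each camera call takes 0.05 s, during which the arm holds its last target. There are 200 camera calls.

## Working session

There is one attempt and no reset: what is moved stays moved. The work goes in short steps, each a Python script; the robot and the scene stay as the last script left them, time stands still between calls to the robot, and variables do not carry over. Pictures are saved under pics/ and viewed, at most 10 in all, crops included, and the job is handed in when it is done.

```bash
mkdir -p pics; python3 - <<'E'
from plant import bot
import cv2, numpy as np, pickle
d={}
for n in ("scene","top"):
    s=bot.snapshot(n); d[n]=s
    cv2.imwrite(f"pics/{n}.png",s["image"][:,:,::-1]); print(n,s["mtx"].round(1).tolist(),s["T"].round(3).tolist())
pickle.dump(d,open("s.pkl","wb"))
print(bot.finger_overhang,bot.current_clock(),bot.current_tool_rot(),bot.current_width())
E
```

```text
scene [[618.1, 0.0, 322.0], [0.0, 618.1, 238.7], [0.0, 0.0, 1.0]] [[0.855, 0.424, -0.299, 0.935], [0.519, -0.691, 0.503, -0.686], [0.007, -0.585, -0.811, 1.162], [0.0, 0.0, 0.0, 1.0]]
top [[509.2, 0.0, 328.8], [0.0, 509.2, 243.1], [0.0, 0.0, 1.0]] [[-0.012, -0.984, 0.176, 0.362], [-1.0, 0.01, -0.013, -0.021], [0.011, -0.176, -0.984, 1.096], [0.0, 0.0, 0.0, 1.0]]
0.008 0.1 [-1.33784086e-04  2.01999539e-01  9.79385372e-01 -6.79730095e-04] 0.08562662414588915
```

View pics/scene.png

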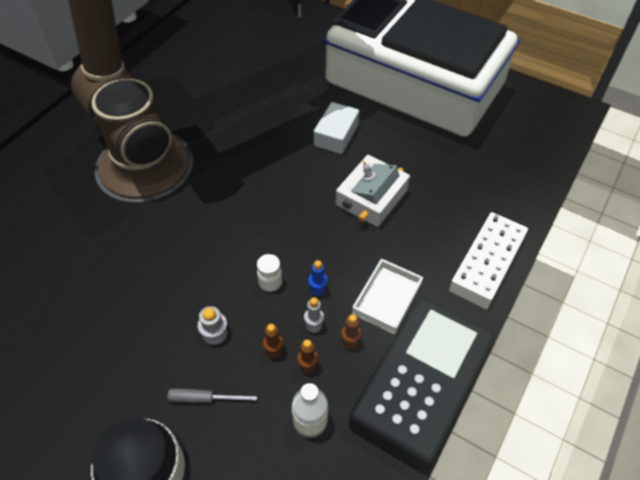

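View pics/top.png

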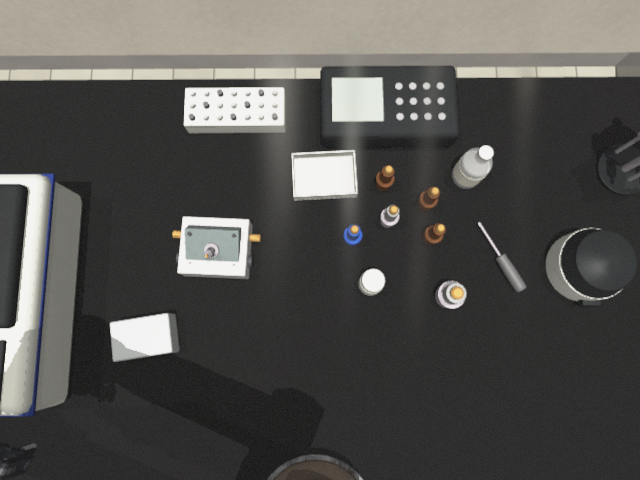

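The scene view shows the slim steel coupler at (314,316), with the blue one at (318,277) and browns at (273,340), (307,355) and (351,330). The manifold is at (373,190). In the top view the coupler is at (390,216) and the nipple at about (210,250), leaning towards the robot.

```bash
cat > h.py <<'E'
import numpy as np, cv2
from scipy.spatial.transform import Rotation as R
def ray(s,uv):
    d=s["T"][:3,:3]@np.linalg.inv(s["mtx"])@np.array([uv[0],uv[1],1.]); return s["T"][:3,3],d/np.linalg.norm(d)
def plane(s,uv,z):
    o,d=ray(s,uv); return o+d*(z-o[2])/d[2]
def tri(*obs):
    A=np.zeros((3,3));b=np.zeros(3)
    for s,uv in obs:
        o,d=ray(s,uv);P=np.eye(3)-np.outer(d,d);A+=P;b+=P@o
    p=np.linalg.solve(A,b)
    return p,[round(float(np.linalg.norm((np.eye(3)-np.outer(ray(s,u)[1],ray(s,u)[1]))@(p-ray(s,u)[0])))*1e3,2) for s,u in obs]
def proj(s,p):
    c=np.linalg.inv(s["T"])@np.append(p,1); q=s["mtx"]@c[:3]; return q[:2]/q[2]
def blobs(s,lo,hi,box=None,amin=8):
    hsv=cv2.cvtColor(s["image"],cv2.COLOR_RGB2HSV); m=cv2.inRange(hsv,np.array(lo),np.array(hi))
    if box: k=np.zeros_like(m);x0,y0,x1,y1=box;k[y0:y1,x0:x1]=1;m=m*k
    n,_,st,c=cv2.connectedComponentsWithStats(m)
    return [(c[i].round(1).tolist(),st[i].tolist()) for i in range(1,n) if st[i][4]>=amin]
def q(M): x=R.from_matrix(M).as_quat(); return [x[3],x[0],x[1],x[2]]
E
python3 - <<'E'
from h import *; import pickle
d=pickle.load(open("s.pkl","rb"));S,T=d["scene"],d["top"]
lo,hi=(12,130,120),(28,255,255)
print(blobs(S,lo,hi)); print(blobs(T,lo,hi))
a=cv2.resize(S["image"][145:225,330:415],None,fx=4.5,fy=4.5,interpolation=2)[:360,:380]
b=cv2.resize(T["image"][210:285,168:263],None,fx=4,fy=4,interpolation=2)
o=np.zeros((360,780,3),np.uint8);o[:a.shape[0],:a.shape[1]]=a;o[:b.shape[0],390:390+b.shape[1]]=b
cv2.imwrite("pics/c1.png",o[:,:,::-1])
E
```

```text
[([400.3, 168.2], [398, 167, 5, 3, 9]), ([363.4, 214.6], [359, 211, 9, 9, 52]), ([317.6, 263.4], [314, 260, 8, 8, 49]), ([313.3, 300.9], [310, 297, 8, 9, 58]), ([208.7, 313.7], [203, 308, 12, 12, 109]), ([351.8, 318.4], [347, 314, 10, 9, 68]), ([270.2, 327.7], [266, 323, 10, 10, 72]), ([306.3, 343.8], [302, 339, 10, 11, 78]), ([264.9, 343.0], [264, 340, 3, 7, 8]), ([268.9, 348.2], [267, 347, 5, 3, 9]), ([301.8, 362.5], [299, 359, 8, 7, 17])]
[([387.8, 171.3], [383, 166, 11, 11, 72]), ([385.2, 183.6], [377, 180, 15, 7, 36]), ([435.9, 192.9], [432, 188, 7, 10, 24]), ([392.7, 210.0], [390, 206, 7, 8, 23]), ([440.0, 229.5], [436, 224, 9, 11, 53]), ([176.4, 231.1], [173, 231, 7, 2, 8]), ([176.2, 235.8], [173, 235, 7, 3, 18]), ([255.3, 237.5], [250, 235, 10, 6, 31]), ([436.5, 239.8], [431, 236, 12, 7, 26]), ([453.6, 292.4], [451, 287, 7, 12, 35])]
```

View pics/c1.png

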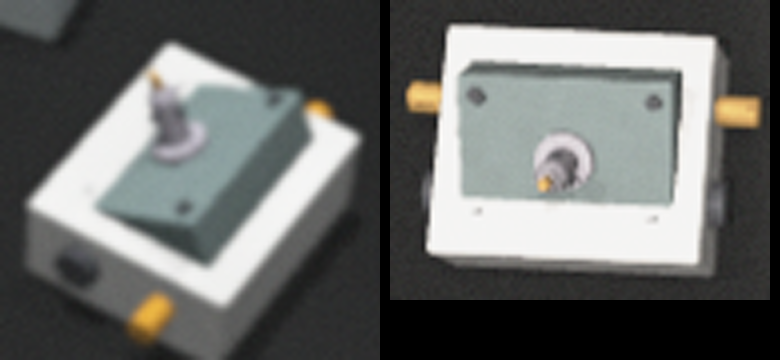

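Crop: left panel (scene) has the pin tip at (154,75) and the flange at (180,142). Right panel (top) has the pin tip at (543,184), the flange at (562,160) and the block-top corners at (448,25), (718,38), (697,263) and (428,252).

```bash
python3 - <<'E'
from h import *; import pickle
d=pickle.load(open("s.pkl","rb"));S,T=d["scene"],d["top"]
B=lambda x,y:(168+(x+.5-390)/4-.5,210+(y+.5)/4-.5); A=lambda x,y:(330+(x+.5)/4.5-.5,145+(y+.5)/4.5-.5)
c=np.array([plane(T,B(*p),.06) for p in [(448,25),(718,38),(697,263),(428,252)]])
print("corners",c.round(4).tolist(),"ctr",c.mean(0).round(4))
for i in range(4):
    e=c[(i+1)%4]-c[i]; print(np.linalg.norm(e).round(4),np.degrees(np.arctan2(e[1],e[0])).round(1))
print("pin",tri((S,A(154,75)),(T,B(543,184)))); print("flange",tri((S,A(180,142)),(T,B(562,160))))
# steel collar/brass triangulated for coupler & neighbours
for n,u,v in [("coupler",(313.3,300.9),(393.2,209.5)),("blue",(317.6,263.4),(354,230)),("br1",(351.8,318.4),(387.8,171.3)),("br2",(306.3,343.8),(434.5,190.5)),("br3",(270.2,327.7),(440,229.5))]:
    print(n,tri((S,u),(T,v)))
E
```

```text
corners [[0.6073, 0.2704, 0.06], [0.599, 0.13, 0.06], [0.4814, 0.139, 0.06], [0.4886, 0.276, 0.06]] ctr [0.5441 0.2038 0.06  ]
0.1406 -93.4
0.1179 175.6
0.1372 87.0
0.1188 -2.7
pin (array([0.51541864, 0.2073265 , 0.10793538]), [0.23, 0.23])
flange (array([0.53397347, 0.20733222, 0.06729503]), [0.32, 0.32])
coupler (array([ 0.60750173, -0.16460207,  0.09728698]), [0.05, 0.05])
blue (array([ 0.56708342, -0.08400132,  0.09568951]), [0.96, 0.96])
br1 (array([ 0.69022879, -0.15662686,  0.0919875 ]), [0.7, 0.7])
br2 (array([ 0.64583002, -0.25053396,  0.09755925]), [0.62, 0.62])
br3 (array([ 0.5664374 , -0.25753097,  0.09431516]), [0.72, 0.72])
```

```bash
cat >> h.py <<'E'
yaw=np.radians(-3.3); t=np.radians(25)
mx=np.array([np.cos(yaw),np.sin(yaw),0]); my=np.array([-np.sin(yaw),np.cos(yaw),0])
ax=-mx*np.sin(t)+np.array([0,0,np.cos(t)])
def Rt(z,y): z=np.asarray(z,float);y=np.asarray(y,float); return np.column_stack([np.cross(y,z),y,z])
E
python3 - <<'E'
from plant import bot; from h import *; import pickle
pin=np.array([.5155,.2068,.108])
cp=np.array([.6075,-.1646,0])
for s in (1,-1):
    print(s,[None if x is None else np.round(x,2).tolist() for x in (bot.inverse_kinematics(pin+.11*ax,q(Rt(-ax,s*my))),bot.inverse_kinematics(pin-.048*ax+.06*ax,q(Rt(-ax,s*my))),bot.inverse_kinematics(cp+[0,0,.052],q(Rt([0,0,-1],[0,s,0]))))])
E
```

```text
1 [[0.56, -0.18, -0.49, 0.9, -0.25, 0.57], [0.5, -0.08, -0.6, 0.67, -0.23, 0.52], [-0.26, 0.38, -0.13, 1.06, 0.0, -0.26]]
-1 [[0.56, -0.18, -0.49, 0.9, -0.25, -2.57], [0.5, -0.08, -0.6, 0.67, -0.23, -2.62], [-0.26, 0.38, -0.13, 1.06, 0.0, 2.88]]
```

```bash
python3 - <<'E'
from plant import bot; from h import *; import pickle
pin=np.array([.5155,.2068,.108]); d={}
bot.movep(pin+.12*ax,q(Rt(-ax,my))); d["n1"]=bot.snapshot("wrist"); print(bot.current_clock())
bot.movep([.57,-.1646,.24],q(Rt([0,0,-1],[0,1,0]))); bot.command_gripper(.055); d["c1"]=bot.snapshot("wrist"); print(bot.current_clock())
pickle.dump(d,open("w.pkl","wb"))
for k in d: print(k,d[k]["T"].round(3).tolist(), d[k]["mtx"].round(0).tolist())
o=np.hstack([cv2.resize(d[k]["image"],(400,300),interpolation=3) for k in d]); cv2.imwrite("pics/w.png",o[:,:,::-1])
print(proj(d["n1"],pin),proj(d["n1"],pin-.042*ax),proj(d["c1"],[.6075,-.1646,.106]))
E
```

```text
1.5417
3.45
n1 [[0.058, 0.755, 0.654, 0.345], [0.998, -0.044, -0.037, 0.217], [0.001, 0.655, -0.756, 0.31], [0.0, 0.0, 0.0, 1.0]] [[384.0, 0.0, 320.0], [0.0, 384.0, 245.0], [0.0, 0.0, 1.0]]
c1 [[-0.0, 0.962, 0.274, 0.5], [1.0, 0.0, 0.0, -0.164], [0.0, 0.274, -0.962, 0.375], [0.0, 0.0, 0.0, 1.0]] [[384.0, 0.0, 320.0], [0.0, 384.0, 245.0], [0.0, 0.0, 1.0]]
[319.06758442 240.66884571] [319.20447491 226.75974586] [319.17969836 284.22605474]
```

View pics/w.png

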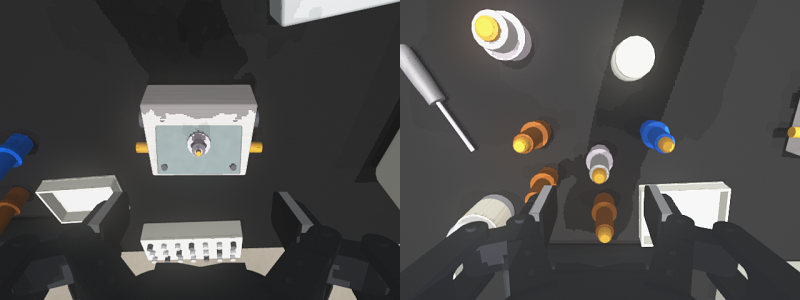

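Left panel (wrist over the manifold): the nipple pin is at about (198,153) in the half-view, with the flange at (199,143). Right panel: the slim coupler's brass top is at (599,176) and its collar at (599,157). Both agree with the predictions, so I'll refine with masks.

```bash
python3 - <<'E'
from h import *; import pickle
d=pickle.load(open("w.pkl","rb"));D=pickle.load(open("s.pkl","rb")); n,c=d["n1"],d["c1"]
print("pin",blobs(n,(12,110,100),(30,255,255),(290,200,350,270),3))
print("brass",blobs(c,(12,110,100),(30,255,255),(290,240,350,310)))
print("stubs",blobs(n,(12,110,100),(30,255,255),(200,200,450,270)))
a=cv2.resize(n["image"][190:290,220:420],None,fx=4,fy=4,interpolation=2)
b=cv2.resize(c["image"][225:300,290:350],None,fx=4,fy=4,interpolation=2)
o=np.zeros((400,800,3),np.uint8);o[:]=a;cv2.imwrite("pics/z1.png",o[:,:,::-1])
# face mask (grey-green) in wrist view
hsv=cv2.cvtColor(n["image"],cv2.COLOR_RGB2HSV); print(hsv[270,290],hsv[230,320],hsv[265,318])
E
```

```text
pin [([317.2, 245.0], [314, 240, 8, 10, 62])]
brass [([318.4, 281.2], [307, 269, 23, 26, 476])]
stubs [([226.3, 236.1], [217, 227, 21, 18, 318]), ([409.5, 235.7], [399, 227, 21, 18, 335]), ([317.2, 245.0], [314, 240, 8, 10, 62])]
[ 90  22 185] [150  12 150] [ 88  22 186]
```

View pics/z1.png

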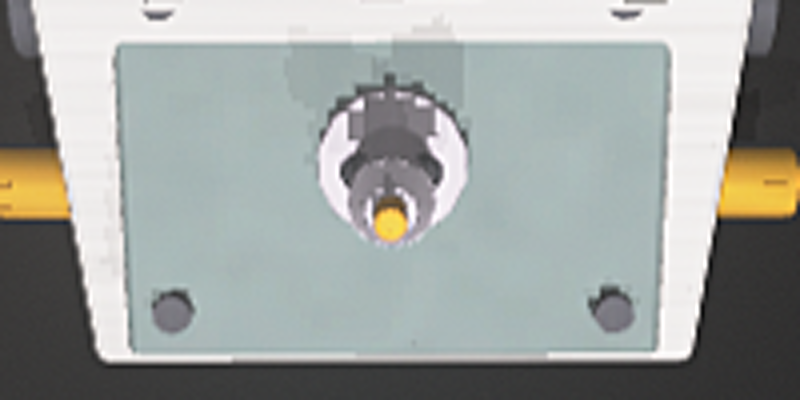

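Crop: pin tip at (390,223), flange disc centre at (394,166) and the face's upper edge level at row 43, so yaw −3.3° is confirmed. Next I triangulate over all views and pick.

```bash
python3 - <<'E'
from h import *; import pickle
d=pickle.load(open("w.pkl","rb"));D=pickle.load(open("s.pkl","rb")); n,c=d["n1"],d["c1"];S,T=D["scene"],D["top"]
B=lambda x,y:(168+(x+.5-390)/4-.5,210+(y+.5)/4-.5); A=lambda x,y:(330+(x+.5)/4.5-.5,145+(y+.5)/4.5-.5); W=lambda x,y:(220+(x+.5)/4-.5,190+(y+.5)/4-.5)
o=[(S,A(154,75)),(T,B(543,184)),(n,W(390,224))]; f=[(S,A(180,142)),(T,B(562,160)),(n,W(394,166))]
for x in (o,f): print(tri(*x),tri(*x[:2])[0].round(4),tri(x[0],x[2])[0].round(4),tri(x[1],x[2])[0].round(4))
# true block top z=60: corners of the top face seen in wrist (near lower edge z=.06)
e=np.array([plane(n,W(*p),.06) for p in [(98,360),(690,360)]]); print("far edge",e.round(4))
print("coupler x from bottom edge",plane(c,(318.5,295),.106)-[.009,0,0])
print(tri((S,(313.3,300.9)),(T,(393.2,209.5)),(c,(318.5,283.5))))
hsv=cv2.cvtColor(c["image"],cv2.COLOR_RGB2HSV)
for y in range(225,300,2): 
    r=hsv[y,285:355,2]; w=np.where(r>95)[0]; print(y,(w[0]+285,w[-1]+285) if len(w) else None,end=' ')
E
```

```text
(array([0.51601767, 0.20571368, 0.11113279]), [1.02, 1.38, 0.97]) [0.5154 0.2073 0.1079] [0.5167 0.205  0.1111] [0.5145 0.2058 0.1145]
(array([0.53472479, 0.20521126, 0.07158288]), [1.32, 1.85, 1.3]) [0.534  0.2073 0.0673] [0.5356 0.2042 0.0716] [0.5326 0.2053 0.0764]
far edge [[0.5997 0.1314 0.06  ]
 [0.6078 0.2697 0.06  ]]
coupler x from bottom edge [ 0.6072492 -0.1651212  0.106    ]
(array([ 0.60820449, -0.16498273,  0.0990994 ]), [0.45, 1.28, 1.36])
225 None 227 None 229 None 231 (np.int64(316), np.int64(321)) 233 (np.int64(312), np.int64(327)) 235 (np.int64(308), np.int64(329)) 237 (np.int64(306), np.int64(331)) 239 (np.int64(305), np.int64(333)) 241 (np.int64(304), np.int64(334)) 243 (np.int64(303), np.int64(334)) 245 (np.int64(301), np.int64(336)) 247 (np.int64(300), np.int64(338)) 249 (np.int64(299), np.int64(338)) 251 (np.int64(298), np.int64(339)) 253 (np.int64(298), np.int64(339)) 255 (np.int64(298), np.int64(340)) 257 (np.int64(297), np.int64(340)) 259 (np.int64(297), np.int64(340)) 261 (np.int64(297), np.int64(340)) 263 (np.int64(298), np.int64(339)) 265 (np.int64(299), np.int64(339)) 267 (np.int64(299), np.int64(338)) 269 (np.int64(300), np.int64(337)) 271 (np.int64(302), np.int64(336)) 273 (np.int64(303), np.int64(334)) 275 (np.int64(303), np.int64(334)) 277 (np.int64(303), np.int64(334)) 279 (np.int64(303), np.int64(334)) 281 (np.int64(303), np.int64(334)) 283 (np.int64(304), np.int64(333)) 285 (np.int64(305), np.int64(332)) 287 (np.int64(306), np.int64(331)) 289 (np.int64(308), np.int64(329)) 291 (np.int64(311), np.int64(326)) 293 (np.int64(313), np.int64(323)) 295 None 297 None 299 None
```

```bash
python3 - <<'E'
from plant import bot; from h import *
c=np.array([.6075,-.165,0]); Q=q(Rt([0,0,-1],[0,1,0]))
bot.movep(c+[0,0,.13],Q); bot.line_to(c+[0,0,.0535],.1)
print(bot.current_position(),bot.current_contact_force(),bot.current_clock())
for w in (.031,.028,.026,.025,.024,.023,.022,.020,.018):
    bot.command_gripper(w); f=bot.current_grip_force(); print(w,bot.current_width(),f,bot.current_contact_force().round(2) if hasattr(bot.current_contact_force(),'round') else '')
    if f>14: break
print(bot.current_clock())
s=bot.snapshot("wrist"); cv2.imwrite("pics/g.png",s["image"][:,:,::-1])
E
```

```text
[ 0.60802595 -0.16514474  0.05440414] [ 0.52616191  1.14028453 -0.32891068] 4.9
0.031 0.03140793966908477 0.0 [-0.79  0.17  0.03]
0.028 0.028051269973616653 0.0 [ 0.14 -0.22 -0.43]
0.026 0.02631242983099619 1.3663899153470993 [ 0.57 -0.57 -0.12]
0.025 0.025367744603374886 21.247473657131195 [-0.01 -1.82  1.1 ]
5.9083
```

View pics/g.png

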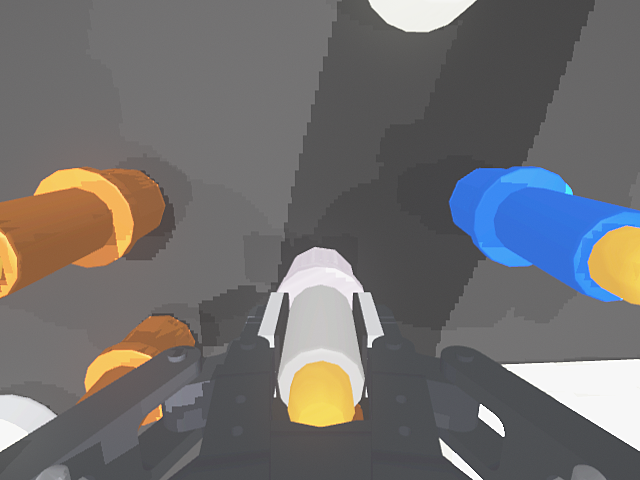

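The picture shows the coupler gripped on its barrel at (320,330), with the pads at columns 275 and 370 just above the collar; pad force is 21 N. Next I lift, carry it to the nipple's axis and check the position in the hand.

```bash
python3 - <<'E'
from plant import bot; from h import *; import pickle
s=bot.snapshot("wrist"); p=np.array(bot.current_position()); print("tcp px",proj(s,p),p,"sleeve base x",plane(s,(320,248),0)[0]+.0167,"brass front x", plane(s,(321.5,426),.106)-[.009,0,0])
foot=np.array([.5367,.2046,.0688]); Qn=q(Rt(-ax,my))
bot.line_to([p[0],p[1],.23],.15); print(bot.current_contact_force(),bot.current_grip_force())
bot.movep(foot+.175*ax,Qn); bot.line_to(foot+(.060+.0544)*ax,.1); bot.sleep(.3)
d={k:bot.snapshot(k) for k in ("wrist","scene","top")}
d["p"]=np.array(bot.current_position()); d["q"]=bot.current_tool_rot(); pickle.dump(d,open("m.pkl","wb"))
print(d["p"]-(foot+.1144*ax),q(Rt(-ax,my)),d["q"],bot.current_contact_force(),bot.current_grip_force(),bot.current_clock())
a=cv2.resize(d["wrist"]["image"][150:450,160:480],(400,375),interpolation=2)
S=d["scene"];u=proj(S,foot+.06*ax).astype(int); b=cv2.resize(S["image"][u[1]-45:u[1]+30,u[0]-40:u[0]+40],(400,375),interpolation=2)
print(u); cv2.imwrite("pics/m.png",np.hstack([a,b])[:,:,::-1])
E
```

```text
tcp px [319.52645763 322.9279884 ] [ 0.60749981 -0.1651484   0.05351693] sleeve base x 0.6095647357417142 brass front x [ 0.60074802 -0.16452964  0.106     ]
[-0.05789283  0.18714451 -1.15008054] 21.18909001350403
[-1.24414442e-05  1.05206294e-04  2.40592647e-04] [np.float64(0.21634987119002944), np.float64(0.02811142072633717), np.float64(0.9758912037430565), np.float64(-0.006232151934339067)] [ 0.21651847  0.02804083  0.97585656 -0.00611915] [-0.1876322  -0.61584537 -2.43683394] 21.175488531589508 10.0333
[362 156]
```

View pics/m.png

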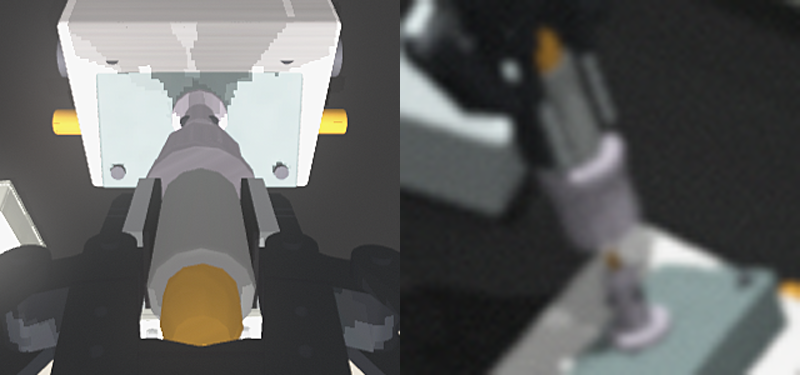

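The wrist view shows coupler and nipple collinear left–right, coupler at column 201 and flange at 200. The scene view shows the mouth (605,240) just above the pin (613,258). I check the alignment numerically in scene/top.

```bash
python3 - <<'E'
from h import *; import pickle
d=pickle.load(open("m.pkl","rb")); S,T=d["scene"],d["top"]; foot=np.array([.5367,.2046,.0688]); p=d["p"]
m=p-.0535*ax
for n,P in (("mouth",m),("brass",m+.099*ax),("pin",foot+.048*ax),("collar",m+.038*ax)): print(n,proj(S,P).round(1),proj(T,P).round(1))
print("S",blobs(S,(10,90,60),(30,255,255),(330,90,395,175),3)); print("T",blobs(T,(10,90,60),(30,255,255),(185,215,240,310),3))
a=cv2.resize(S["image"][105:180,325:405],(400,375),interpolation=2);b=cv2.resize(T["image"][225:300,165:245],(400,375),interpolation=2)
cv2.imwrite("pics/m2.png",np.hstack([a,b])[:,:,::-1])
E
```

```text
mouth [362.4 155.9] [204.6 256.7]
brass [348.8 119.6] [190.6 272.8]
pin [364.1 160.5] [206.3 254.8]
collar [357.3 142.4] [199.5 262.5]
S [([351.1, 120.5], [349, 117, 6, 8, 36])]
T [([189.9, 268.9], [188, 268, 5, 3, 12])]
```

View pics/m2.png

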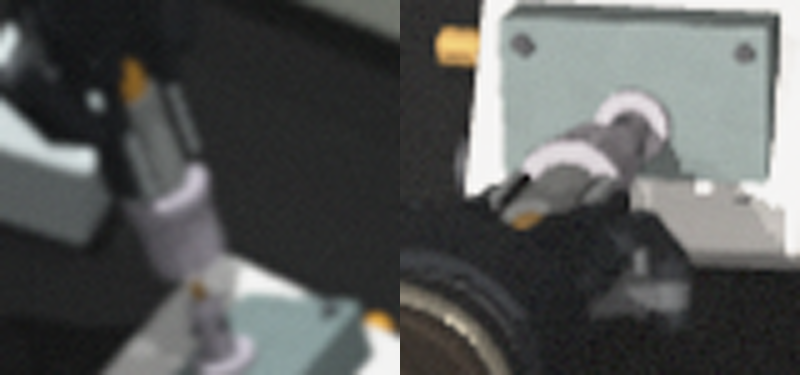

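Relative to the prediction, coupler and pin both sit about +1 px in the scene view. They therefore agree to about 1 mm, well within the funnel. Now I push in guarded steps.

```bash
cat > push.py <<'E'
from plant import bot; from h import *
foot=np.array([.5367,.2046,.0688]); L=.0535
def F(n=6):
    v=[]
    for _ in range(n): v.append(np.array(bot.current_contact_force())); bot.sleep(.01)
    return np.mean(v,0)
def comp(f,f0): f=f-f0; return np.array([f@ax,f@mx*np.cos(t)+f[2]*np.sin(t),f@my]).round(1)
def go(m,off=(0,0),v=.02):
    ex=mx*np.cos(t)+np.array([0,0,np.sin(t)])
    bot.line_to(foot+(m+L)*ax+off[0]*ex+off[1]*my,v)
E
python3 - <<'E'
from push import *
f0=F(10); np.save("f0.npy",f0); print("f0",f0.round(2))
for m in list(np.arange(.056,.0255,-.004))+[.026,.0245]:
    go(m,v=.03); c=comp(F(4),f0); print(round(m*1e3,1),c,np.array(bot.current_torque()).round(2))
    if c[0]>6 or abs(c[1:]).max()>8: print("stop"); break
print(bot.current_clock(),bot.current_grip_force(),bot.current_position()-(foot+(m+L)*ax))
E
```

```text
f0 [-0.24 -0.24 -1.79]
56.0 [-0.5  0.   0.5] [-0.01  0.54 -0.01]
52.0 [0.3 0.3 0. ] [0.09 0.56 0.03]
48.0 [0.5 0.7 0.5] [ 0.01  0.58 -0.04]
44.0 [0.3 0.1 0.4] [ 0.03  0.55 -0.01]
40.0 [-0.   0.2  0.1] [ 0.11  0.54 -0.02]
36.0 [ 0.6 -0.7  0. ] [-0.01  0.56  0.03]
32.0 [0.3 0.1 0.4] [ 0.04  0.52 -0.01]
28.0 [-0.2 -0.2 -0. ] [-0.01  0.71  0.02]
26.0 [-0.  -0.6 -0.2] [-0.01  0.77 -0.  ]
24.5 [-0.4 -0.9  0.1] [-0.03  0.85 -0.05]
13.25 21.206451058387756 [-7.81983498e-05 -6.58629284e-05 -1.33151947e-04]
```

```bash
python3 - <<'E'
from push import *
f0=np.load("f0.npy")
for m in np.arange(.0235,.0079,-.001):
    go(m,v=.015); c=comp(F(3),f0); print(round(m*1e3,1),c,np.array(bot.current_torque()).round(2)[1])
    if c[0]>20 or abs(c[1:]).max()>12: print("stop"); break
print(bot.current_clock(),bot.current_grip_force(),bot.current_position()-(foot+(m+L)*ax))
E
```

```text
23.5 [ 4.6 -2.4 -0.9] 1.2
22.5 [ 7.4 -2.6 -1.6] 1.29
21.5 [ 6.9 -2.  -1.9] 1.13
20.5 [ 3.  -0.6 -1.2] 0.85
19.5 [-1.3  0.2 -1.4] 0.61
18.5 [-3.1  0.1 -1.4] 0.55
17.5 [-9.1  0.1 -0.3] 0.4
16.5 [-8.9 -0.3 -0.9] 0.71
15.5 [-3.8 -1.2 -1.1] 0.84
14.5 [-1.2 -0.6 -1. ] 0.75
13.5 [ 4.3 -0.9 -0.2] 0.82
12.5 [5.6 0.2 0.3] 0.65
11.5 [7.  0.4 0.6] 0.53
10.5 [7.2 0.7 0.8] 0.5
9.5 [8.  0.3 0.9] 0.51
8.5 [8.7 0.  0.2] 0.58
17.65 22.521164417266846 [0.00027643 0.00020508 0.00048701]
```

```bash
python3 - <<'E'
from push import *
f0=np.load("f0.npy")
for m in (.0078,.0072):
    go(m,v=.015); bot.sleep(.3); print(m,comp(F(8),f0))
s=bot.snapshot("wrist"); S=bot.snapshot("scene")
a=cv2.resize(s["image"][150:450,160:480],(400,375),interpolation=2);b=cv2.resize(S["image"][105:180,325:405],(400,375),interpolation=2)
cv2.imwrite("pics/f.png",np.hstack([a,b])[:,:,::-1]); print(bot.current_clock(),bot.current_grip_force(),bot.current_position()-(foot+(m+L)*ax))
E
```

```text
0.0078 [ 9.3 -0.3  0.4]
0.0072 [10.3 -0.6  0.3]
18.9833 22.616363167762756 [0.00022549 0.00023389 0.00064053]
```

View pics/f.png

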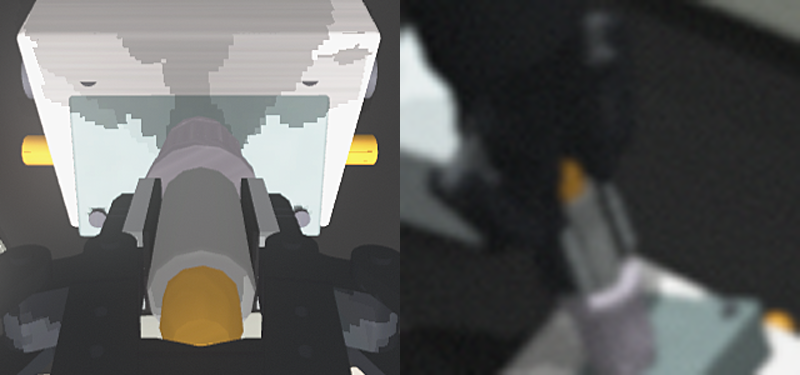

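The coupler (scene crop around (615,320)) sits square and fully down on the nipple, still in the grip. The axial push of about 10 N against the spring puts the valve about 6 mm open.

```bash
python3 -c "
from plant import bot; print(bot.hand_in())"
```

```text
the job is handed in; nothing more can be done
None
```

The slim coupler snapped onto the nipple and is still gripped at about 22 N per pad; a steady 10 N push holds the valve about 6 mm open (estimated from the spring force), and I handed the job in at about 19 s.

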